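# Show a lens module's code label to the reader

### The job

Take the lens module nearest the open end of the feeder rail: slide it along under the rail's lips to the open end, draw it up out of the rail, and tilt it so that the code label on its underside squarely faces the slanted window of the code reader, centred, about 80 mm in front of the glass. Finish still holding it there in the gripper, quite still and touching nothing else; leave the other module in the rail and the other things on the table where they are.

Things in the scene. Friction and masses are not known exactly. Their poses are not given: they have to be found in the camera images.
- module: Lens module to show: black, 60-130 g. Square flange 40x40x6 mm; on it a square housing 26x26 mm (grip this) from 6 to 48 mm above the underside, sides parallel to the flange's; round barrel 24 mm wide to 64, lens ring to 68 mm. White connector at +x, white label underneath. Upright in the rail, nearer the open end, x along the rail within 0.04 rad. Origin: underside centre; z up the lens axis.
- module_top (a point): The lens end of that module: the centre of its top, 68 mm above its origin along its z.
- module_next: The other, identical lens module, deeper in the same rail, at least 50 mm from the first (centre to centre). Leave it where it is. Origin: centre of its underside; z up.
- rail: Aluminium feeder rail, fixed, 260 mm long (x), foot plate 110 mm wide (y). Channel 44 mm wide, its floor 10 mm above the table, walls and end walls up to 20 mm. Two lips over the flanges, 20 to 25 mm above the table, slot 34 mm wide between them, from x = -50 to +130 mm; from x = -50 to -125 mm no lips: the open end, nearer the robot. Origin: underside centre; x away from the open end, z up.
- rail_exit (a point): Middle of the open end of the rail, on the channel floor (87.5 mm from the rail's origin towards its -x, 10 mm above the table). A module whose centre is within 15 mm of it along the rail lifts out freely.
- reader: Code reader, fixed: grey base plate 210 x 120 x 12 mm (x from -65 to +145 mm), a post, and a white slanted head 90 mm wide (y), 80 mm along the slope, 40 mm thick, top edge 123 mm above the table. Origin: on the table under the base plate; z up. The window looks to -x (to the robot) and up.
- reader_window: The reader's black-framed glass window, 66 x 56 mm, on the head's slanted front. Origin: centre of the glass, 100 mm above the table, 90 mm from the reader's origin along its x. z points straight out of the glass, 35 degrees off vertical, leaning to the robot; y level; x up the slope. The module should end with its z along this z, its origin 80 mm out on it.
- tape_roll: Cardboard tape roll lying flat, 70 mm across, 45 mm tall, a bystander. Origin: centre of its underside.
- carton: Small brown carton 110 x 90 x 70 mm, a bystander. Origin: centre of its underside.
- screwdriver: Screwdriver lying on the table, a bystander. Origin: about its middle.
There are look-alikes about, which are no part of the job. Leave any blue or green look-alike of the module alone.

How it is judged:
By the outcome, as a careful person would: the job done as asked, in the order asked, and still so for the second after the job is handed in, while the arm keeps its last pose, push and grip.
It also fails if it takes over 42 s, if anything falls off the work surface, if the arm or the gripper's body presses on something with over 40 N, if the wrist force passes 120 N, or if a joint passes its speed limit or range.

### The arm

A 6-joint arm with a two-finger parallel gripper is mounted at the origin on the work surface. World frame = base frame: x ahead of the robot, y to its left, z up, the work surface at z = 0. Lengths are in m, angles in degrees, forces in N, time in s.
With the tool pointing down it reaches from about 0.375 to 0.9 m from the base axis. Payload 3.1 kg.
Tool frame: the origin (TCP) lies on the centre line of the jaws, within the pads' length; the fingertips stand 17 mm ahead of it and the grasp point (between the pads) lies 2 mm behind it; z points along the fingers, y is the line along which they close (so a half turn about z gives the same grasp; the last joint's range is limited). The gripper opens to 87 mm and grips with 3 to 60 N. Pads are 19 mm wide; open, the fingers measure 117 mm over their backs; the gripper's body (75 mm by 190 mm) begins 51 mm behind the grasp point.
Start: joints at [-80.873, 30.224, 82.088, -0, 67.689, -10.227], TCP at [0.207, -0.59, 0.24] pointing down, gripper open.
Joint ranges: [-176.69, 176.69], [-43.24, 126.21], [12.49, 139.97], [-82, 262], [0, 151.66], [-163.58, 163.58]. Speed limits (degrees/s): [159.86, 159.86, 180, 180, 180, 180].

### API

Orientations are given as a 3x3 rotation matrix whose columns are the frame's x, y, z axes.
In Python, from rig import bot, imaging, finder gives the robot as it stands. The module is installed in compiled form; this text tells all that it offers.
- The arm moves only by the tool play_rows, never from a script. Its argument "motion" is a list that holds one entry, the list of rows, each a list of 6 numbers: the shift along the tool's x, y, z in m, then the turn, a rotation vector about the tool's x, y, z in degrees. In form: [[[dx, dy, dz, wx, wy, wz], ...]]. A call has 1 to 8 rows; each row is the pose to reach, as a shift and turn from the pose commanded when the call began, along the tool's axes at that moment; what a row does not reach only later rows make up. A row lasts 1/12 s, in which the tool goes at most 41.7 mm and 7.16 degrees, less where a joint would pass 70% of its speed; a pose out of reach is approached as far as the arm can. A call with a gripper value outside its range is refused whole. "fingers" is the finger opening in m, from 0 to 0.087, set as the call begins (left out, the last holds). The fingers move at their own pace and stop on an object; the grip force is fixed at half the most. Time passes only in rows, so rows that repeat a pose let the fingers close. It gives the time, the measured TCP pose, the force, the opening and the grip force at its end, in the units of the state.
- bot.read_state(): the state, without advancing time (a new reading comes with each control period).
- imaging.capture(name): name is "scene" or "top" or "wrist"; returns a dict with "frame" (384x512x3 uint8, red, green, blue), "camera_matrix" (3x3 intrinsics, pixels), "k1" (the pictures are not rectified: a ray, as slopes to the right and down, at radius r is drawn at 1 + k1 r^2 times it, then the intrinsics apply), "R" (3x3) and "t" (3): a world point X has camera coordinates R X + t. Camera axes: x right, y down, z forward; pixel columns grow to the right and rows downward; lengths in m; the calibration is good to about 2 mm. A picture is of the moment at which its call begins. There is no depth.
- bot.hand_in(): hands the job in; it is judged then, once.
Trained networks look in the newest picture that a camera, given by its name, has taken for a name from the list of things; names that differ only in an ending like _2 or _b are one class to them, and where a whole thing is asked for, a point or a joint stands for the part that bears it (a point fixed in the world has none). Each returns a list of dicts, best first, with "confidence" (0 to 1); they miss things now and then, are a little off and sometimes report something else, mostly with a low value. They report only what shows in the picture. A call takes as long as a camera call. They do not tell look-alikes from the thing itself.
- finder.recognise(camera, name): "at" ([x, y, z] in m, in world coordinates, good to about 4 mm: the middle of the surface that is visible of it).
- finder.outline_of(camera, name): "pixels" (384x512 bool, what is visible of it).
The state is a dict: "time_s": time; "joint_positions": joint angles; "qvel": joint speeds; "tau": joint torques, N m; "position": TCP position; "tcp_rot": TCP orientation; "force": force on the tool from outside, world axes, zero at the start; "moment": the same for the moment, N m; "opening": opening from 0.0 (shut) to 1.0 (fully open); "grasp_force": force on a finger pad.
Only numpy, scipy, OpenCV 4.12 (cv2) and the standard library are available. Lean on these libraries where they do the work, as an engineer would, in place of code of your own. Each camera call takes 0.05 s, during which the arm holds its last target. There are 200 camera calls.

## Working session

There is one attempt and no reset: what is moved stays moved. The work goes in short steps, Python scripts to look and compute and a tool call to move; the robot and the scene stay as the last step left them, time stands still between calls to the robot, and variables do not carry over. Pictures are saved under pics/ and viewed, at most 10 in all, crops included, and the job is handed in when it is done.

Besides the shell and the picture viewer there is one more tool, called after ">>>" by a JSON object that holds its "fn" and its "kwargs", one argument or row to a line. play_rows: Moves the arm, as the interface text tells. Its arguments: {"type":"object","properties":{"motion":{"type":"array"},"fingers":{"type":"number"}},"required":["motion"]}

```bash
mkdir -p pics; cat > h.py <<'E'
import numpy as np, cv2
from rig import bot, imaging, finder
def shot(c,save=None):
    d=imaging.capture(c)
    if save: cv2.imwrite('pics/'+save,cv2.cvtColor(d['frame'],cv2.COLOR_RGB2BGR))
    return d
def dist(d): return np.array([d['k1'],0,0,0,0],float)
def proj(d,X):
    r=cv2.Rodrigues(np.array(d['R']))[0]
    return cv2.projectPoints(np.array(X,float).reshape(-1,3),r,np.array(d['t'],float),np.array(d['camera_matrix']),dist(d))[0].reshape(-1,2)
def ray(d,uv):
    p=cv2.undistortPoints(np.array(uv,float).reshape(-1,1,2),np.array(d['camera_matrix']),dist(d)).reshape(-1,2)
    R=np.array(d['R']);o=-R.T@np.array(d['t'])
    v=np.c_[p,np.ones(len(p))]@R
    return o,v/np.linalg.norm(v,axis=1)[:,None]
def atz(d,uv,z):
    o,v=ray(d,uv); return o+v*((z-o[2])/v[:,2])[:,None]
def tri(ds,uvs):
    A=np.zeros((3,3));b=np.zeros(3)
    for d,u in zip(ds,uvs):
        o,v=ray(d,[u]);P=np.eye(3)-np.outer(v[0],v[0]);A+=P;b+=P@o
    return np.linalg.solve(A,b)
E
python3 - <<'E'
from h import *
np.set_printoptions(precision=4,suppress=True)
a=shot('scene');b=shot('top')
im=np.hstack([a['frame'],b['frame']])
cv2.imwrite('pics/a.png',cv2.cvtColor(a['frame'],cv2.COLOR_RGB2BGR));cv2.imwrite('pics/b.png',cv2.cvtColor(b['frame'],cv2.COLOR_RGB2BGR))
for c,d in(('scene',a),('top',b)):
  print(c,-np.array(d['R']).T@d['t'],d['k1'])
  for n in['module','module_top','rail','rail_exit','reader','reader_window','tape_roll','carton','screwdriver']:
    for r in finder.recognise(c,n)[:4]: print(n,np.round(r['at'],4),round(r['confidence'],2),proj(d,r['at'])[0].round())
print(bot.read_state())
E
```

```text
scene [ 1.5305 -0.7433  1.0871] -0.0987876918222797
module [ 0.7935 -0.2561  0.0313] 0.76 [227. 267.]
module [ 0.6347 -0.2394  0.0534] 0.64 [202. 233.]
module [ 0.6139 -0.0788  0.0314] 0.5 [236. 214.]
module_top [ 0.6178 -0.0814  0.0308] 0.7 [236. 215.]
module_top [ 0.7108 -0.3645  0.0299] 0.66 [184. 269.]
module_top [ 0.7987 -0.2588  0.0268] 0.56 [227. 269.]
rail [ 0.5774 -0.2355  0.0064] 0.84 [195. 233.]
rail [ 0.4289 -0.471   0.0202] 0.16 [116. 237.]
rail_exit [ 0.5775 -0.2376  0.0048] 0.83 [195. 233.]
reader [0.6641 0.1488 0.0123] 0.79 [291. 198.]
reader_window [ 0.6947 -0.2487  0.0439] 0.39 [211. 246.]
tape_roll [0.4509 0.0015 0.0282] 0.76 [227. 184.]
carton [0.4724 0.4366 0.0534] 0.83 [309. 142.]
screwdriver [ 0.4279 -0.4748  0.02  ] 0.6 [115. 237.]
top [0.3647 0.0211 1.498 ] 0.06897635670869731
module [ 0.598  -0.0724  0.0275] 0.69 [280. 199.]
module [ 0.7763 -0.2406  0.033 ] 0.64 [334. 143.]
module [ 0.6206 -0.2285  0.0555] 0.51 [332. 191.]
module [ 0.6936 -0.3558  0.0311] 0.47 [372. 170.]
module_top [ 0.7765 -0.2418  0.0378] 0.73 [335. 142.]
module_top [ 0.5977 -0.0691  0.02
[... 340 characters left out ...]
 [0.4417 0.0121 0.0421] 0.46 [251. 251.]
carton [0.4493 0.4545 0.0669] 0.84 [ 97. 247.]
screwdriver [ 0.4177 -0.4692  0.018 ] 0.75 [412. 261.]
{'time_s': 1.0, 'joint_positions': array([-80.8733,  30.2213,  82.089 ,   0.0011,  67.6899, -10.2277]), 'qvel': array([-0.019 , -0.0451,  0.0151, -0.0674,  0.0458,  0.0168]), 'tau': array([ -0.0015, -44.0025, -17.6987,   0.0633,   0.0506,  -0.    ]), 'position': array([ 0.2072, -0.5896,  0.2396]), 'tcp_rot': array([[ 0.9435,  0.3314,  0.    ],
       [ 0.3314, -0.9435,  0.    ],
       [ 0.    , -0.    , -1.    ]]), 'force': array([0.2228, 0.1501, 0.4453]), 'moment': array([ 0.0374, -0.0481,  0.0459]), 'grasp_force': 0.0, 'opening': 1.000114971592059}
```

View pics/a.png

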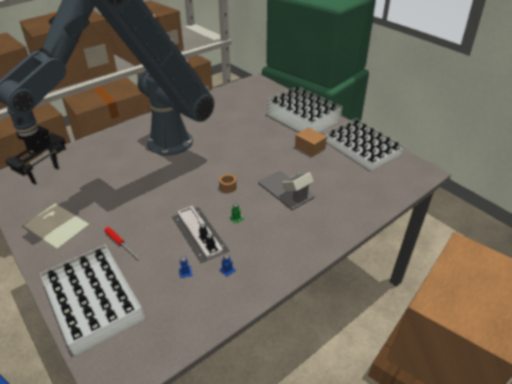

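View pics/b.png

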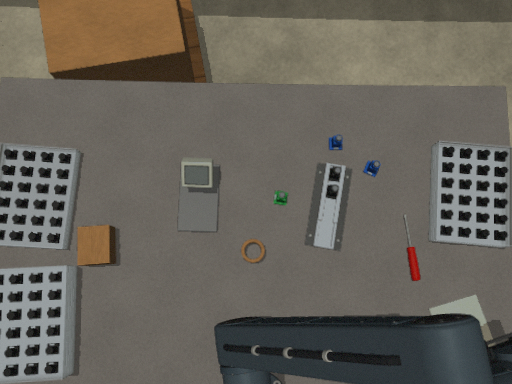

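The rail at top (330,205) holds two black modules: (332,191), nearer the open end at the bottom, and (333,172), deeper. Green (281,198), blue (336,143) and (372,168), and the tray parts are look-alikes. The target is (332,191), because it is black, stands in the rail and is nearer the open end. I'll confirm it in a crop.

```bash
python3 - <<'E'
from h import *
np.set_printoptions(precision=4,suppress=True)
b=shot('top');a=shot('scene')
C=lambda f,u,v,w,h:cv2.resize(cv2.cvtColor(f[v:v+h,u:u+w],cv2.COLOR_RGB2BGR),(400,500),interpolation=cv2.INTER_CUBIC)
cv2.imwrite('pics/c.png',np.hstack([C(b['frame'],292,156,80,100),C(a['frame'],166,190,72,90)]))
for n,z in (('rail',.01),('reader',.012),('reader_window',.1)):
  for c,d in(('top',b),('scene',a)):
    r=finder.outline_of(c,n)
    if r:
      m=r[0]['pixels'].astype(np.uint8); q=cv2.minAreaRect(cv2.findNonZero(m)); bx=cv2.boxPoints(q)
      P=atz(d,bx,z)
      print(n,c,r[0]['confidence'],m.sum(),bx.round().tolist(),'\n',P[:,:2], P.mean(0))
w=shot('wrist'); print(np.array(w['R']),-np.array(w['R']).T@w['t'],w['camera_matrix'])
E
```

```text
rail top 0.71 2724 [[303.0, 245.0], [316.0, 160.0], [353.0, 165.0], [340.0, 251.0]] 
 [[ 0.4608 -0.145 ]
 [ 0.7276 -0.1859]
 [ 0.7116 -0.3021]
 [ 0.4457 -0.2577]] [ 0.5865 -0.2227  0.01  ]
rail scene 0.91 1352 [[170.0, 216.0], [196.0, 200.0], [228.0, 250.0], [202.0, 266.0]] 
 [[ 0.4496 -0.2644]
 [ 0.4334 -0.1374]
 [ 0.7201 -0.1978]
 [ 0.724  -0.3078]] [ 0.5818 -0.2268  0.01  ]
reader top 0.67 2857 [[176.0, 230.0], [181.0, 155.0], [221.0, 158.0], [216.0, 232.0]] 
 [[0.504  0.2383]
 [0.7355 0.2328]
 [0.7297 0.1099]
 [0.4977 0.1186]] [0.6167 0.1749 0.012 ]
reader scene 0.87 1360 [[258.0, 172.0], [314.0, 172.0], [314.0, 210.0], [258.0, 210.0]] 
 [[0.4535 0.1592]
 [0.6034 0.3394]
 [0.7684 0.1705]
 [0.6335 0.0087]] [0.6147 0.1695 0.012 ]
reader_window top 0.95 461 [[184.0, 165.0], [208.0, 165.0], [208.0, 185.0], [184.0, 185.0]] 
 [[0.6847 0.2105]
 [0.6857 0.1411]
 [0.6265 0.1396]
 [0.6256 0.2086]] [0.6556 0.175  0.1   ]
reader_window scene 0.48 42 [[287.0, 178.0], [299.0, 173.0], [301.0, 177.0], [289.0, 181.0]] 
 [[0.6412 0.1458]
 [0.6489 0.2017]
 [0.6667 0.1913]
 [0.6588 0.1361]] [0.6539 0.1687 0.1   ]
[[ 0.3313 -0.9435 -0.0005]
 [-0.9103 -0.3198  0.2628]
 [-0.2481 -0.0866 -0.9649]] [ 0.2744 -0.5656  0.3846] [[276.0264   0.     250.8031]
 [  0.     276.0264 190.2872]
 [  0.       0.       1.    ]]
```

View pics/c.png

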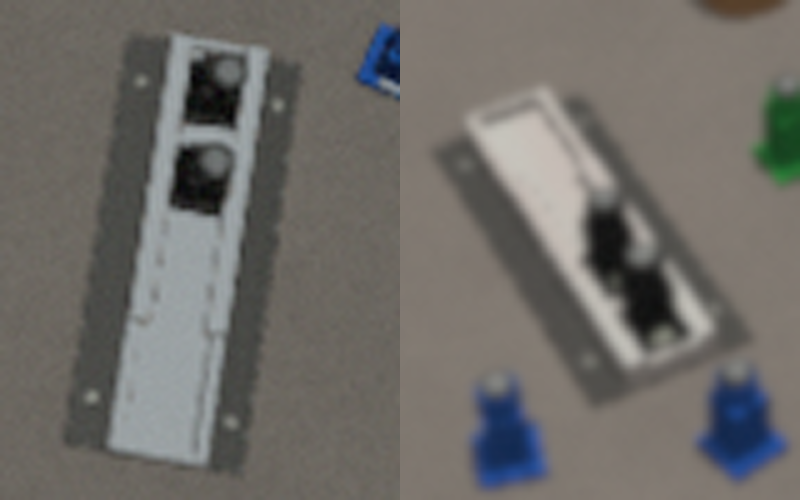

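Crop: the two black modules stand in the rail, and the lower-left one (200,180 in the crop) is nearer the open end, so it's confirmed. I'll move the wrist camera over it.

>>> {"fn": "play_rows", "kwargs": {
  "motion": [
    [[0.03, -0.015, -0.01, 0, 0, 2], [0.065, -0.035, -0.01, 0, 0, 5], [0.1, -0.053, -0.01, 0, 0, 8], [0.135, -0.072, -0.01, 0, 0, 11], [0.17, -0.09, -0.01, 0, 0, 14], [0.205, -0.11, -0.01, 0, 0, 17], [0.24, -0.13, -0.01, 0, 0, 20], [0.275, -0.148, -0.01, 0, 0, 22]]
  ]
}}

```text
time_s: 2.12
position: [0.4184, -0.357, 0.2498]
tcp_rot: [[0.999, -0.049, 0.0], [-0.049, -0.999, 0.0], [0.0, -0.0, -1.0]]
force: [0.4, 0.1, -0.3]
opening: 1.003
grasp_force: 0.0
```

```bash
cat >> h.py <<'E'
np.set_printoptions(precision=4,suppress=True)
def rel(Rt,pt,base=None):
    "row (m,deg) in tool frame from current pose to target"
    from scipy.spatial.transform import Rotation as Q
    s=bot.read_state();R=np.array(s['tcp_rot']);p=np.array(s['position'])
    return np.r_[R.T@(np.array(pt)-p),Q.from_matrix(R.T@Rt).as_rotvec(degrees=True)]
def down(yaw):
    c,s_=np.cos(np.radians(yaw)),np.sin(np.radians(yaw))
    return np.array([[c,s_,0],[s_,-c,0],[0,0,-1]])
E
python3 -c "
from h import *
s=bot.read_state();print(s['time_s'],s['position'],s['tcp_rot'],rel(down(-9),[.55,-.215,.25]))"
```

```text
2.1167 [ 0.4184 -0.357   0.2498] [[ 0.9988 -0.0487  0.0001]
 [-0.0487 -0.9988  0.    ]
 [ 0.0001 -0.     -1.    ]] [ 0.1245 -0.1483 -0.0002 -0.0029 -0.0029  6.2094]
```

>>> {"fn": "play_rows", "kwargs": {
  "motion": [
    [[0.025, -0.03, 0, 0, 0, 1], [0.05, -0.06, 0, 0, 0, 2.5], [0.075, -0.09, 0, 0, 0, 4], [0.1, -0.12, 0, 0, 0, 5.2], [0.118, -0.14, 0, 0, 0, 6.2], [0.124, -0.148, 0, 0, 0, 6.2], [0.124, -0.148, 0, 0, 0, 6.2]]
  ]
}}

```text
time_s: 2.7
position: [0.5495, -0.2147, 0.2495]
tcp_rot: [[0.989, -0.15, 0.0], [-0.15, -0.989, 0.0], [0.0, -0.0, -1.0]]
force: [-0.2, -0.4, -0.9]
opening: 0.998
grasp_force: 0.0
```

```bash
python3 - <<'E'
from h import *
d=shot('wrist','d.png');s=bot.read_state();print(s['position'],-np.array(d['R']).T@d['t'],s['qvel'])
for n in['module','module_top','rail','rail_exit']:
    for r in finder.recognise('wrist',n)[:3]: print(n,np.round(r['at'],4),round(r['confidence'],2),proj(d,r['at'])[0].round())
import pickle;pickle.dump(d,open('d.pkl','wb'))
E
```

```text
[ 0.5484 -0.2161  0.2494] [ 0.62   -0.2252  0.3946] [-2.5886 -0.4134  0.7757 -0.5316 -0.1133 -0.1539]
module [ 0.6231 -0.2326  0.0573] 0.96 [257. 111.]
module [ 0.6074 -0.0893  0.0406] 0.77 [147. 142.]
module_top [ 0.697  -0.354   0.0432] 0.93 [353.  29.]
module_top [ 0.6075 -0.0833  0.0428] 0.68 [141. 143.]
module_top [ 0.6228 -0.2353  0.0588] 0.65 [259. 111.]
rail [ 0.5815 -0.227   0.0078] 0.66 [256. 143.]
```

View pics/d.png

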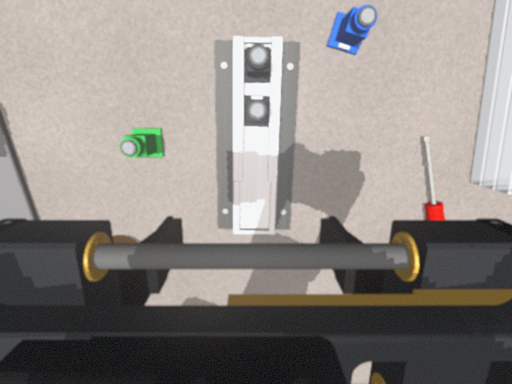

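Wrist view: the rail runs upright with foot corners near (215,41), (299,41), (218,229) and (291,230). The target's lens ring is at (257,110), the next module's at (258,56). I'll enlarge this and automatically fit the dark foot and the rings.

```bash
python3 - <<'E'
from h import *
import pickle
from scipy.optimize import least_squares
d=pickle.load(open('d.pkl','rb'))
f=d['frame'];c=f[30:240,200:310]
cv2.imwrite('pics/e.png',cv2.cvtColor(cv2.resize(c,None,fx=2.8,fy=2.8,interpolation=cv2.INTER_CUBIC),cv2.COLOR_RGB2BGR))
# foot mask: dark grey-brown vs table; edges by horizontal profile per row
g=cv2.cvtColor(f,cv2.COLOR_RGB2GRAY).astype(float); g=cv2.GaussianBlur(g,(3,3),0)
def edge(v,u0,u1,sign):
    gr=sign*np.gradient(g[v,u0:u1]);k=gr.argmax()
    if 0<k<len(gr)-1:
        a,b,c_=gr[k-1],gr[k],gr[k+1];k=k+.5*(a-c_)/(a-2*b+c_)
    return u0+k
vs=np.arange(50,220,6)
L=[];W=[]
for v in vs:
    L.append((edge(v,208,226,-1),v)); W.append((edge(v,226,244,1),v))
for nm,E,z in(('footL(z=?)',L,0.005),('white L wall/lip',W,0.02)):
    P=atz(d,E,z)[:,:2]; x=P[:,0];k=np.polyfit(x,P[:,1],1);res=P[:,1]-np.polyval(k,x)
    ok=abs(res)<.003;k=np.polyfit(x[ok],P[ok,1],1);print(nm,np.degrees(np.arctan(k[0])),k,res.std(),ok.sum())
R=[(edge(v,270,284,-1),v) for v in vs if v<130]
P=atz(d,R,.02)[:,:2];k=np.polyfit(P[:,0],P[:,1],1);print('white R',np.degrees(np.arctan(k[0])),k)
E
```

```text
footL(z=?) -9.384798320597184 [-0.1653 -0.0734] 0.00041721562442753016 29
white L wall/lip -9.394584047006418 [-0.1655 -0.0977] 0.0002562222449346037 29
white R -9.754481777289769 [-0.1719 -0.1564]
```

View pics/e.png

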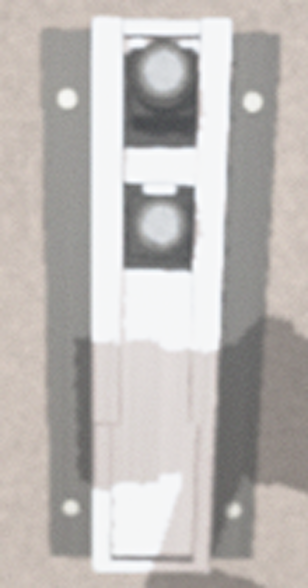

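```bash
python3 - <<'E'
from h import *
import pickle
d=pickle.load(open('d.pkl','rb'))
w=lambda x,y:(200+(x+.5)/2.8-.5,30+(y+.5)/2.8-.5)
far=atz(d,[w(93,18),w(232,20)],.025);near=atz(d,[w(94,570),w(208,570)],.020)
slot=atz(d,[w(122,300),w(191,300)],.025);slot2=atz(d,[w(124,160),w(197,160)],.025)
lipend=atz(d,[w(98,423),w(210,423)],.025)
top=atz(d,[w(161,228),w(161,68)],.078)
print('far',far,'near',near,'slot',slot,slot2,'lipend',lipend,'tops',top,sep='\n')
fa=far.mean(0)[:2];ne=near.mean(0)[:2];print('ctr',(fa+ne)/2,'len',np.linalg.norm(fa-ne),np.degrees(np.arctan2(*(fa-ne)[::-1])))
ex=np.array([np.cos(np.radians(-9.4)),np.sin(np.radians(-9.4))]);c=(fa+ne)/2
for t in top: print('module in rail', (t[:2]-c)@ex,(t[:2]-c)@[-ex[1],ex[0]])
for q in (slot,slot2): print(np.linalg.norm(q[0]-q[1]),(q.mean(0)[:2]-c)@[-ex[1],ex[0]])
a=shot('scene');b=shot('top')
print(rel(down(-9.4),[.585,-.205,.27]))
print(proj(b,top),proj(a,top))
E
```

```text
far
[[ 0.7143 -0.2174  0.025 ]
 [ 0.7046 -0.2765  0.025 ]]
near
[[ 0.4584 -0.1744  0.02  ]
 [ 0.4494 -0.2336  0.02  ]]
slot
[[ 0.5943 -0.211   0.025 ]
 [ 0.5894 -0.2431  0.025 ]]
[[ 0.6554 -0.2216  0.025 ]
 [ 0.6505 -0.2541  0.025 ]]
lipend
[[ 0.5373 -0.19    0.025 ]
 [ 0.5291 -0.2444  0.025 ]]
tops
[[ 0.6233 -0.2326  0.078 ]
 [ 0.6803 -0.2409  0.078 ]]
ctr [ 0.5817 -0.2255] len 0.25912399804159575 -9.546227340196594
module in rail 0.04218012771200105 -0.0002486448005691697
module in rail 0.09983550539142264 0.0008912588256043691
0.03249280214538923 8.532302468450238e-05
0.03285006302646901 -0.0005808424857480939
[ 0.0351 -0.0188 -0.0204  0.008   0.0143  0.4252]
[[334.9293 188.9547]
 [337.3758 170.0835]] [[201.6288 224.8411]
 [209.2454 235.2945]]
```

```bash
python3 -c "
from h import *
print(rel(down(-9.4),[.6233,-.2326,.15]))"
```

```text
[0.0772 0.0025 0.0996 0.008  0.0143 0.4252]
```

>>> {"fn": "play_rows", "kwargs": {
  "motion": [
    [[0.025, 0.001, 0.02, 0, 0, 0.2], [0.05, 0.002, 0.05, 0, 0, 0.4], [0.07, 0.0025, 0.08, 0, 0, 0.4], [0.077, 0.0025, 0.098, 0, 0, 0.4], [0.077, 0.0025, 0.1, 0, 0, 0.4], [0.077, 0.0025, 0.1, 0, 0, 0.4]]
  ]
}}

```text
time_s: 3.55
position: [0.6226, -0.2313, 0.1479]
tcp_rot: [[0.987, -0.162, -0.004], [-0.162, -0.987, 0.002], [-0.004, -0.001, -1.0]]
force: [-0.0, 0.4, -0.1]
opening: 1.001
grasp_force: 0.0
```

```bash
python3 - <<'E'
from h import *
import pickle
d=pickle.load(open('d.pkl','rb'))
e=shot('wrist','f.png');pickle.dump(e,open('e.pkl','wb'))
print(-np.array(e['R']).T@e['t'],proj(e,[[.6233,-.2326,.078],[.6803,-.2409,.078]]))
for n in('module','module_top'):
  for r in finder.recognise('wrist',n)[:3]: print(n,r['at'],r['confidence'],proj(e,r['at']))
print(bot.read_state()['position'],rel(down(-9.4),[.6233,-.2326,.049]))
E
```

```text
[ 0.6935 -0.2428  0.2927] [[252.7747 203.7874]
 [251.5792 131.9911]]
module [0.7696, -0.2483, 0.0158] 0.91 [[243.6099  25.81  ]]
module [0.6985, -0.3506, 0.0473] 0.86 [[377.5892  86.1863]]
module [0.6144, -0.0946, 0.0064] 0.85 [[129.8605 210.1458]]
module_top [0.699, -0.3539, 0.0485] 0.83 [[382.1958  84.7373]]
module_top [0.7688, -0.2472, 0.0112] 0.83 [[242.7033  28.5502]]
module_top [0.6339, -0.2351, 0.059] 0.75 [[253.5473 185.1449]]
[ 0.624  -0.2318  0.1514] [-0.0008  0.0008  0.1024  0.0527 -0.1261  0.1115]
```

View pics/f.png

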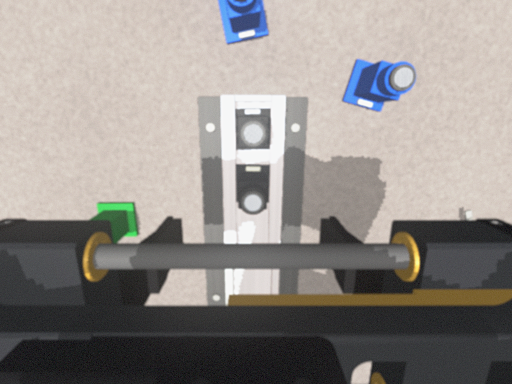

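Wrist view: the target ring is at (253,203) and the next one at (253,133). I predicted (253,204) and (252,132), so the 78 mm top height holds from two views. Descending.

>>> {"fn": "play_rows", "kwargs": {
  "motion": [
    [[0, 0.001, 0.03, 0, 0, 0], [0, 0.001, 0.06, 0, 0, 0], [0, 0.001, 0.08, 0, 0, 0.1], [0, 0.001, 0.092, 0, 0, 0.1], [0, 0.001, 0.1, 0, 0, 0.1], [0, 0.001, 0.103, 0, 0, 0.1], [0, 0.001, 0.103, 0, 0, 0.1], [0, 0.001, 0.103, 0, 0, 0.1]]
  ]
}}

```text
time_s: 4.37
position: [0.6247, -0.2326, 0.048]
tcp_rot: [[0.987, -0.162, 0.002], [-0.162, -0.987, -0.001], [0.002, 0.001, -1.0]]
force: [0.3, 0.3, -0.5]
opening: 1.003
grasp_force: 0.0
```

>>> {"fn": "play_rows", "kwargs": {
  "motion": [
    [[0, 0, 0, 0, 0, 0], [0, 0, 0, 0, 0, 0], [0, 0, 0, 0, 0, 0], [0, 0, 0, 0, 0, 0], [0, 0, 0, 0, 0, 0], [0, 0, 0, 0, 0, 0], [0, 0, 0, 0, 0, 0], [0, 0, 0, 0, 0, 0]]
  ],
  "fingers": 0.0
}}

```text
time_s: 5.03
position: [0.6238, -0.232, 0.0465]
tcp_rot: [[0.987, -0.162, -0.0], [-0.162, -0.987, 0.0], [-0.0, -0.0, -1.0]]
force: [-0.8, 0.4, -0.7]
opening: 0.48
grasp_force: 0.0
```

```bash
python3 - <<'E'
from h import *
s=bot.read_state();print(s['time_s'],s['position'],s['tcp_rot'],s['force'],s['opening'],s['grasp_force'])
E
```

```text
5.0333 [ 0.6238 -0.232   0.0465] [[ 0.9867 -0.1624 -0.0001]
 [-0.1624 -0.9867  0.0001]
 [-0.0001 -0.     -1.    ]] [-0.7832  0.4293 -0.7389] 0.4803873407007617 0.0
```

>>> {"fn": "play_rows", "kwargs": {
  "motion": [
    [[0, 0, 0, 0, 0, 0], [0, 0, 0, 0, 0, 0], [0, 0, 0, 0, 0, 0], [0, 0, 0, 0, 0, 0], [0, 0, 0, 0, 0, 0], [0, 0, 0, 0, 0, 0], [0, 0, 0, 0, 0, 0]]
  ],
  "fingers": 0.0
}}

```text
time_s: 5.62
position: [0.6238, -0.2321, 0.0465]
tcp_rot: [[0.987, -0.162, -0.0], [-0.162, -0.987, 0.0], [-0.0, -0.0, -1.0]]
force: [0.2, -0.0, -0.7]
opening: 0.295
grasp_force: 30.0
```

>>> {"fn": "play_rows", "kwargs": {
  "motion": [
    [[-0.005, 0, -0.001, 0, 0, 0], [-0.015, 0, -0.0015, 0, 0, 0], [-0.028, 0, -0.0015, 0, 0, 0], [-0.042, 0, -0.0015, 0, 0, 0], [-0.056, 0, -0.0015, 0, 0, 0], [-0.068, 0, -0.0015, 0, 0, 0], [-0.076, 0, -0.0015, 0, 0, 0], [-0.08, 0, -0.0015, 0, 0, 0]]
  ]
}}

```text
time_s: 6.28
position: [0.5433, -0.2185, 0.048]
tcp_rot: [[0.987, -0.163, -0.002], [-0.163, -0.987, 0.001], [-0.002, -0.001, -1.0]]
force: [-0.1, -0.3, -1.6]
opening: 0.294
grasp_force: 30.0
```

```bash
python3 - <<'E'
from h import *
s=bot.read_state();print(s['force'],s['opening'],s['grasp_force'],s['position'])
print(rel(down(-9.4),[.4958,-.2108,.048]))
E
```

```text
[-0.1484 -0.2566 -1.6119] 0.29376286174504573 29.999633291736245 [ 0.5433 -0.2185  0.048 ]
[-0.0481  0.0001  0.0001 -0.0403  0.0949  0.0346]
```

>>> {"fn": "play_rows", "kwargs": {
  "motion": [
    [[-0.008, 0, 0, 0, 0, 0], [-0.02, 0, 0, 0, 0, 0], [-0.032, 0, 0, 0, 0, 0], [-0.042, 0, 0, 0, 0, 0], [-0.048, 0, 0, 0, 0, 0], [-0.0495, 0, 0, 0, 0, 0], [-0.0495, 0, 0, 0, 0, 0], [-0.0495, 0, 0, 0, 0, 0]]
  ]
}}

```text
time_s: 6.95
position: [0.4969, -0.2116, 0.0482]
tcp_rot: [[0.987, -0.162, 0.001], [-0.162, -0.987, -0.001], [0.002, 0.001, -1.0]]
force: [0.3, 0.4, -0.6]
opening: 0.298
grasp_force: 30.0
```

>>> {"fn": "play_rows", "kwargs": {
  "motion": [
    [[0, 0, -0.005, 0, 0, 0], [0, 0, -0.015, 0, 0, 0], [0, 0, -0.035, 0, 0, 0], [0, 0, -0.065, 0, 0, 0], [0, 0, -0.1, 0, 0, 0], [0, 0, -0.135, 0, 0, 0], [0, 0, -0.16, 0, 0, 0], [0, 0, -0.17, 0, 0, 0]]
  ]
}}

```text
time_s: 7.62
position: [0.4982, -0.2122, 0.2231]
tcp_rot: [[0.987, -0.162, 0.008], [-0.162, -0.987, -0.005], [0.008, 0.004, -1.0]]
force: [-0.1, -0.7, 0.1]
opening: 0.295
grasp_force: 30.0
```

```bash
python3 - <<'E'
from h import *
s=bot.read_state();print(s['time_s'],s['force'],s['opening'],s['grasp_force'],s['position'],s['joint_positions'])
b=shot('top');f=b['frame'][135:245,165:235]
a=shot('scene');g=a['frame'][160:220,245:325]
R=lambda x,k:cv2.cvtColor(cv2.resize(x,(400,k),interpolation=cv2.INTER_CUBIC),cv2.COLOR_RGB2BGR)
A=R(f,560);B=R(g,300)
cv2.imwrite('pics/g.png',np.hstack([cv2.resize(A,(360,560)),np.vstack([B,np.zeros((260,400,3),np.uint8)])]))
import pickle;pickle.dump((a,b),open('ab.pkl','wb'))
for c in('top','scene'):
  for n in('reader_window','module','module_top'):
    for r in finder.recognise(c,n)[:3]: print(c,n,np.round(r['at'],4),round(r['confidence'],2))
E
```

```text
7.6167 [-0.0947 -0.6527  0.0763] 0.29549939285093524 29.99953083693981 [ 0.4982 -0.2122  0.2231] [-34.9037  24.8235  95.5044   0.0079  59.1355  64.4177]
top reader_window [0.656  0.1727 0.1   ] 0.72
top module [ 0.6974 -0.354   0.0353] 0.68
top module [ 0.5975 -0.0743  0.026 ] 0.6
top module [ 0.7778 -0.2422  0.0334] 0.54
top module_top [ 0.7735 -0.2399  0.0366] 0.75
top module_top [ 0.5969 -0.0682  0.0255] 0.67
top module_top [ 0.6945 -0.3523  0.0356] 0.5
scene reader_window [0.6589 0.1703 0.1055] 0.64
scene module [ 0.7958 -0.2581  0.0269] 0.75
scene module [ 0.714  -0.3657  0.0306] 0.61
scene module [ 0.5123 -0.2188  0.2163] 0.54
scene module_top [ 0.5101 -0.2133  0.2176] 0.75
scene module_top [ 0.712  -0.3636  0.0297] 0.58
scene module_top [ 0.6157 -0.0837  0.0292] 0.52
```

View pics/g.png

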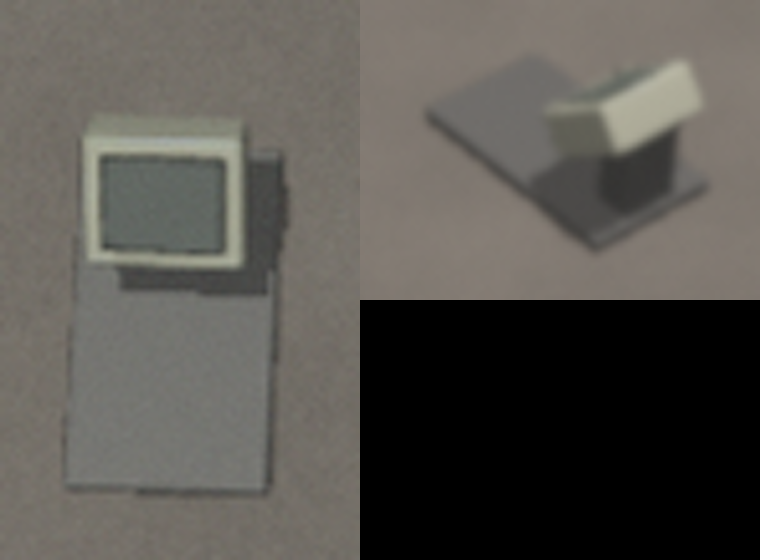

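Top crop: the window glass corners are at about (100,156), (225,158), (224,254) and (100,248), and the base plate lies below it. The module is out of the rail, held at 30 N. I'll go near the reader for a finer wrist view.

>>> {"fn": "play_rows", "kwargs": {
  "motion": [
    [[0, -0.012, -0.01, 0, 0, 0], [-0.003, -0.04, -0.02, 0, 0, -1], [-0.006, -0.075, -0.03, 0, 0, -2], [-0.009, -0.112, -0.04, 0, 0, -3], [-0.012, -0.149, -0.05, 0, 0, -4], [-0.015, -0.186, -0.057, 0, 0, -5], [-0.018, -0.223, -0.057, 0, 0, -6], [-0.021, -0.258, -0.057, 0, 0, -7]]
  ]
}}

```text
time_s: 8.68
position: [0.517, 0.0498, 0.2758]
tcp_rot: [[0.999, -0.04, 0.001], [-0.04, -0.999, 0.001], [0.001, -0.001, -1.0]]
force: [0.7, 0.7, -0.8]
opening: 0.296
grasp_force: 30.0
```

>>> {"fn": "play_rows", "kwargs": {
  "motion": [
    [[-0.002, -0.035, 0, 0, 0, 0], [-0.005, -0.07, 0, 0, 0, 0], [-0.007, -0.1, 0, 0, 0, 0], [-0.008, -0.118, 0, 0, 0, 0], [-0.009, -0.125, 0, 0, 0, 0], [-0.009, -0.125, 0, 0, 0, 0], [-0.009, -0.125, 0, 0, 0, 0], [-0.009, -0.125, 0, 0, 0, 0]]
  ]
}}

```text
time_s: 9.35
position: [0.5133, 0.1712, 0.275]
tcp_rot: [[0.999, -0.042, -0.0], [-0.042, -0.999, -0.001], [-0.0, 0.001, -1.0]]
force: [0.8, -0.5, -0.9]
opening: 0.301
grasp_force: 30.0
```

```bash
python3 - <<'E'
from h import *
import pickle
d=shot('wrist');pickle.dump(d,open('w1.pkl','wb'))
s=bot.read_state();print(s['time_s'],s['position'],s['tcp_rot'],-np.array(d['R']).T@d['t'])
for r in finder.recognise('wrist','reader_window')[:2]: print(r,proj(d,r['at']))
cv2.imwrite('pics/h.png',cv2.cvtColor(cv2.resize(d['frame'],(768,576),interpolation=cv2.INTER_CUBIC),cv2.COLOR_RGB2BGR))
E
```

```text
9.4 [0.5134 0.171  0.275 ] [[ 0.9991 -0.0426 -0.0003]
 [-0.0426 -0.9991 -0.0005]
 [-0.0003  0.0005 -1.    ]] [0.5846 0.1686 0.42  ]
{'at': [0.6576, 0.1743, 0.1044], 'confidence': 0.98} [[242.2983  42.1905]]
```

View pics/h.png

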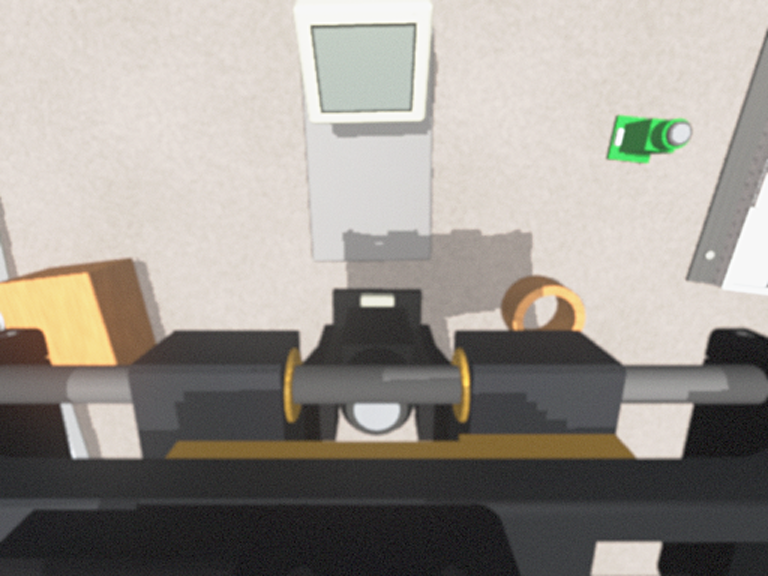

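Wrist view (1.5x scale): glass corners at (312,26), (416,24), (412,111) and (319,113). Base-plate front corners are at (313,261) and (431,261). The held module's flange front edge runs (335,291)–(421,290), square to the jaws. I'll fit the reader pose from this and the top view.

```bash
cat >> h.py <<'E'
def window(p):
    x,y,z,yaw=p;c,s_=np.cos(yaw),np.sin(yaw);Y=np.array([[c,-s_,0],[s_,c,0],[0,0,1]])
    a=np.radians(35);W=Y@np.array([[np.cos(a),0,-np.sin(a)],[0,1,0],[np.sin(a),0,np.cos(a)]])
    return np.array([x,y,z]),W,Y
E
python3 - <<'E'
from h import *
import pickle
from scipy.optimize import least_squares
w=pickle.load(open('w1.pkl','rb'));a,b=pickle.load(open('ab.pkl','rb'))
k=1.5
uw=np.array([[312,26],[416,24],[412,111],[319,113],[313,261],[431,261]])
uw=(uw+.5)/k-.5
ut=np.array([[100,156],[225,158],[224,254],[100,248],[66,487],[268,492]],float)
ut=(ut+.5)/[360/70,560/110]-.5+[165,135]
C=np.array([[28,33],[28,-33],[-28,-33],[-28,33]])/1e3
def pts(p):
    o,W,Y=window(p)
    g=[o+W@np.r_[c,0] for c in C]
    q=[np.r_[o[:2],0]+Y@np.array([-.155,s*.06,.012]) for s in(1,-1)]
    return np.array(g+q)
for use in('w','wt','t'):
    def f(p):
        r=[]
        if 'w' in use:r.append(proj(w,pts(p))-uw)
        if 't' in use:r.append((proj(b,pts(p))-ut))
        return np.concatenate(r).ravel()
    s=least_squares(f,[.657,.174,.1,-.02],x_scale=[.01,.01,.01,.02],loss='soft_l1');print(use,s.x,np.degrees(s.x[3]),s.cost);print(f(s.x).reshape(-1,2).round(1).tolist())
E
```

```text
w [ 0.6518  0.1734  0.1088 -0.0237] -1.357392324656146 3.841464207295299
[[-0.3, 0.2], [-0.0, 0.1], [-0.3, -0.9], [1.9, -1.0], [-0.6, 2.2], [0.2, 0.8]]
wt [ 0.6527  0.1734  0.1068 -0.0233] -1.33556879047362 7.664846255235485
[[-0.1, -0.1], [-0.2, -0.2], [-0.4, -1.5], [2.1, -1.6], [-0.6, 1.7], [0.2, 0.2], [0.5, 0.8], [-0.6, 1.3], [-0.3, 0.2], [1.0, 0.6], [-0.6, 1.2], [0.0, 1.5]]
t [ 0.6563  0.1741  0.1021 -0.0151] -0.863974754146445 1.3389794366080787
[[0.4, 0.1], [-0.8, 0.3], [-0.3, -0.8], [1.1, -0.2], [-0.4, 0.2], [0.2, 0.2]]
```

>>> {"fn": "play_rows", "kwargs": {
  "motion": [
    [[0.015, 0, -0.003, 0, 0, 0], [0.035, 0, -0.005, 0, 0, 0], [0.055, 0, -0.005, 0, 0, 0], [0.068, 0, -0.005, 0, 0, 0], [0.072, 0, -0.005, 0, 0, 0], [0.072, 0, -0.005, 0, 0, 0], [0.072, 0, -0.005, 0, 0, 0]]
  ]
}}

```text
time_s: 10.03
position: [0.5845, 0.1686, 0.2796]
tcp_rot: [[0.999, -0.042, -0.002], [-0.042, -0.999, -0.0], [-0.002, 0.0, -1.0]]
force: [0.9, 1.1, 0.1]
opening: 0.295
grasp_force: 30.0
```

```bash
python3 - <<'E'
from h import *
import pickle
d=shot('wrist');pickle.dump(d,open('w2.pkl','wb'))
s=bot.read_state();print(s['time_s'],s['position'],-np.array(d['R']).T@d['t'])
for r in finder.recognise('wrist','reader_window')[:2]: print(r,proj(d,r['at']))
X=window([.6563,.174,.1,-.02])
C=np.array([[40,45],[40,-45],[-40,-45],[-40,45]])/1e3
u=proj(d,[X[0]+X[1]@np.r_[c,0] for c in C]);print(u)
u0,v0=np.maximum(u.min(0).astype(int)-15,0);u1,v1=u.max(0).astype(int)+15
f=d['frame'][v0:v1,u0:u1];k=5;print(u0,v0,f.shape)
cv2.imwrite('pics/i.png',cv2.cvtColor(cv2.resize(f,None,fx=k,fy=k,interpolation=cv2.INTER_CUBIC),cv2.COLOR_RGB2BGR))
E
```

```text
10.0833 [0.5842 0.1688 0.2797] [0.656  0.1659 0.4246]
{'at': [0.656, 0.1767, 0.1039], 'confidence': 0.57} [[241.2086 114.9333]]
[[198.282   82.4277]
 [286.2077  80.3372]
 [281.0472 140.9967]
 [208.8326 142.6148]]
183 65 (92, 118, 3)
```

View pics/i.png

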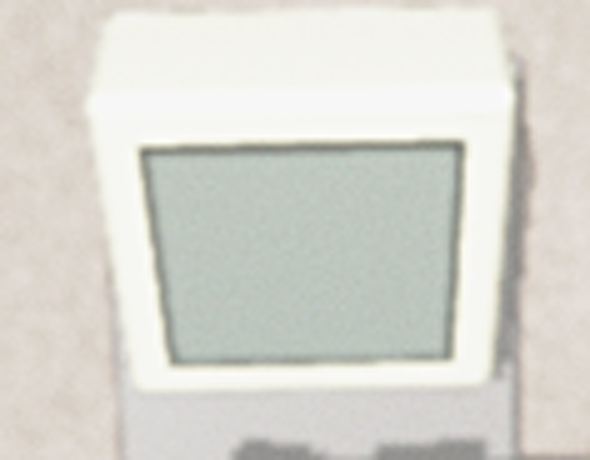

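Crop: frame outer corners at (141,147), (464,142), (453,360), (170,366) and the head's lower corners at about (137,390), (492,386). Fitting with the frame border as a free parameter.

```bash
python3 - <<'E'
from h import *
import pickle
from scipy.optimize import least_squares
w=pickle.load(open('w1.pkl','rb'));w2=pickle.load(open('w2.pkl','rb'));a,b=pickle.load(open('ab.pkl','rb'))
uw=(np.array([[312,26],[416,24],[412,111],[319,113],[313,261],[431,261]])+.5)/1.5-.5
ut=np.array([[100,156],[225,158],[224,254],[100,248],[66,487],[268,492]],float)
ut=(ut+.5)/[360/70,560/110]-.5+[165,135]
u2=(np.array([[141,147],[464,142],[453,360],[170,366],[137,390],[492,386]])+.5)/5-.5+[183,65]
def pts(p,head=False):
    o,W,Y=window(p[:4]);m=p[4]
    g=[o+W@np.array([sx*(.028+m),sy*(.033+m),0]) for sx,sy in((1,1),(1,-1),(-1,-1),(-1,1))]
    if head: q=[o+W@np.array([-.04,s*.045,0]) for s in(1,-1)]
    else: q=[np.r_[o[:2],0]+Y@np.array([-.155,s*.06,.012]) for s in(1,-1)]
    return np.array(g+q)
def f(p,zf=None):
    return np.concatenate([proj(w,pts(p))-uw,2*(proj(w2,pts(p,True))-u2),proj(b,pts(p))-ut]).ravel()
for fix in(0,1):
    g=(lambda p:f(p)) if not fix else (lambda p:f(np.r_[p[:2],.1,p[3:]]))
    s=least_squares(g,[.656,.174,.1,-.02,.001],x_scale=[.01,.01,.01,.02,.002],loss='soft_l1');print(s.x,np.degrees(s.x[3]),s.cost);print(g(s.x).reshape(-1,2).round(1).tolist())
E
```

```text
[ 0.6541  0.1737  0.0958 -0.022   0.0017] -1.260324221820456 9.574665527006587
[[-0.8, 0.3], [0.2, 0.1], [-0.1, -0.0], [1.6, -0.0], [-0.7, 0.8], [0.1, -0.8], [-0.1, -0.5], [0.4, -1.2], [-0.2, -0.8], [0.6, -0.9], [-0.7, 2.7], [-0.2, 1.4], [0.3, 0.6], [0.1, 1.1], [0.5, 1.0], [0.8, 1.4], [-0.6, 0.8], [-0.0, 1.0]]
[ 0.6539  0.1737  0.7726 -0.0229  0.0013] -1.3104178605067014 11.37699878627746
[[-0.9, -0.5], [0.2, -0.6], [-0.2, -0.6], [1.5, -0.7], [-0.8, 0.9], [0.1, -0.6], [-0.2, 0.1], [0.4, -0.6], [-0.3, -0.3], [0.5, -0.5], [-1.6, 3.7], [0.6, 2.5], [0.2, 0.5], [-0.1, 1.0], [0.2, 0.7], [0.8, 1.0], [-0.7, 0.9], [-0.0, 1.1]]
```

```bash
python3 - <<'E'
from h import *
import pickle
w=pickle.load(open('w1.pkl','rb'))
p=np.array([0.5134,0.171,0.275]);R=np.array([[0.9991,-0.0426,-0.0003],[-0.0426,-0.9991,-0.0005],[-0.0003,0.0005,-1]])
L=np.array([[.02,.02,.0305],[.02,-.02,.0305],[0,0,-.0315]])
print((proj(w,p+L@R.T)+.5)*1.5-.5); L[:,0]+=.002;print((proj(w,p+L@R.T)+.5)*1.5-.5)
o,W,Y=window([.6545,.1737,.1,np.radians(-1.3)])
M=o+.08*W[:,2]                      # module origin target
T=W@np.diag([1,-1,-1.])             # tool: x same, z opposite
P=M-T@np.array([0,0,.0365])
print('M',M,'TCP',P,T,'rel',rel(T,P))
E
```

```text
[[423.1371 292.9362]
 [332.5648 292.8784]
 [378.3555 410.8523]]
[[423.2746 288.5755]
 [332.4408 288.5175]
 [378.3673 405.1208]]
M [0.6086 0.1747 0.1655] TCP [0.5877 0.1752 0.1954] [[ 0.8189 -0.0227  0.5734]
 [-0.0186 -0.9997 -0.013 ]
 [ 0.5736  0.     -0.8192]] rel [ 0.0035 -0.0064  0.0844  0.3324 35.0912 -1.0264]
```

>>> {"fn": "play_rows", "kwargs": {
  "motion": [
    [[0, -0.001, 0.003, 0, 2, 0], [0, -0.002, 0.008, 0, 6, 0], [0, -0.003, 0.016, 0, 11, 0], [0.001, -0.004, 0.026, 0.1, 16, -0.3], [0.001, -0.005, 0.036, 0.1, 21, -0.5], [0.002, -0.006, 0.046, 0.2, 26, -0.7], [0.003, -0.006, 0.055, 0.3, 30, -0.8], [0.003, -0.006, 0.063, 0.3, 33, -1]]
  ]
}}

```text
time_s: 10.8
position: [0.586, 0.1756, 0.2167]
tcp_rot: [[0.838, -0.022, 0.545], [-0.019, -1.0, -0.011], [0.545, -0.001, -0.838]]
force: [0.4, -1.4, -2.0]
opening: 0.298
grasp_force: 30.0
```

```bash
cat > t.py <<'E'
from h import *
o,W,Y=window([.6545,.1737,.1,np.radians(-1.3)])
T=W@np.diag([1,-1,-1.]);P=o+.08*W[:,2]-T@np.array([0,0,.0365])
s=bot.read_state();print(s['time_s'],s['force'],s['opening'],s['grasp_force'],abs(s['qvel']).max());print(rel(T,P))
E
python3 t.py
```

```text
10.8 [ 0.3856 -1.3839 -2.0027] 0.2982599407505761 29.999283864162862 88.91045767965065
[-0.0102  0.0004  0.0187 -0.0695  1.9652  0.0249]
```

>>> {"fn": "play_rows", "kwargs": {
  "motion": [
    [[-0.004, 0, 0.007, 0, 1, 0], [-0.008, 0, 0.014, 0, 1.6, 0], [-0.01, 0.0004, 0.018, 0, 2, 0], [-0.011, 0.0004, 0.0187, 0, 2, 0], [-0.011, 0.0004, 0.0187, 0, 2, 0], [-0.011, 0.0004, 0.0187, 0, 2, 0], [-0.011, 0.0004, 0.0187, 0, 2, 0], [-0.011, 0.0004, 0.0187, 0, 2, 0]]
  ]
}}

```text
time_s: 11.47
position: [0.5898, 0.1748, 0.1961]
tcp_rot: [[0.818, -0.023, 0.574], [-0.019, -1.0, -0.013], [0.575, -0.0, -0.818]]
force: [-0.7, 0.5, -0.8]
opening: 0.296
grasp_force: 30.0
```

>>> {"fn": "play_rows", "kwargs": {
  "motion": [
    [[0, 0, 0, 0, 0, 0], [0, 0, 0, 0, 0, 0], [0, 0, 0, 0, 0, 0], [0, 0, 0, 0, 0, 0], [0, 0, 0, 0, 0, 0], [0, 0, 0, 0, 0, 0]]
  ]
}}

```text
time_s: 11.97
position: [0.5894, 0.1747, 0.1954]
tcp_rot: [[0.819, -0.023, 0.573], [-0.019, -1.0, -0.013], [0.574, -0.0, -0.819]]
force: [-0.5, 0.3, -1.0]
opening: 0.294
grasp_force: 30.0
```

```bash
python3 t.py
```

```text
11.9667 [-0.4767  0.2709 -1.0131] 0.2937942703929653 29.99961464200169 0.06199931761235376
[-0.0014 -0.0005 -0.0011  0.0078  0.0029 -0.0167]
```

>>> {"fn": "play_rows", "kwargs": {
  "motion": [
    [[-0.001, 0, -0.001, 0, 0, 0], [-0.0014, -0.0005, -0.001, 0, 0, 0], [-0.0014, -0.0005, -0.001, 0, 0, 0], [-0.0014, -0.0005, -0.001, 0, 0, 0], [-0.0014, -0.0005, -0.001, 0, 0, 0], [-0.0014, -0.0005, -0.001, 0, 0, 0]]
  ]
}}

```text
time_s: 12.47
position: [0.5878, 0.1753, 0.1954]
tcp_rot: [[0.819, -0.023, 0.573], [-0.019, -1.0, -0.013], [0.574, -0.0, -0.819]]
force: [-0.4, -0.4, -1.1]
opening: 0.296
grasp_force: 30.0
```

```bash
python3 t.py; python3 - <<'E'
from h import *
d=shot('wrist');s=bot.read_state();p=s['position'];R=s['tcp_rot']
L=np.array([[.02,.02,.0305],[.02,-.02,.0305],[0,0,-.0315]]);print((proj(d,p+L@R.T)+.5)*1.25-.5)
o,W,Y=window([.6545,.1737,.1,np.radians(-1.3)])
print((proj(d,[o+W@np.array([a*.0295,b*.0345,0]) for a,b in((1,1),(1,-1),(-1,-1),(-1,1))])+.5)*1.25-.5)
t=shot('scene')['frame'][120:290,150:340]
A=cv2.resize(d['frame'],None,fx=1.25,fy=1.25)[0:400,150:490];B=cv2.resize(t,(447,400))
cv2.imwrite('pics/j.png',cv2.cvtColor(np.hstack([A,B]),cv2.COLOR_RGB2BGR))
E
```

```text
12.4667 [-0.3686 -0.4359 -1.1282] 0.2963938219659286 29.999463222920895 0.10272696969659824
[-0.      0.0001 -0.0001  0.0051 -0.0002 -0.0171]
[[352.068  244.1888]
 [276.7291 244.2014]
 [314.6873 342.2853]]
[[269.0711 200.8231]
 [359.3791 200.7764]
 [356.8775 273.211 ]
 [271.5869 273.2495]]
```

View pics/j.png

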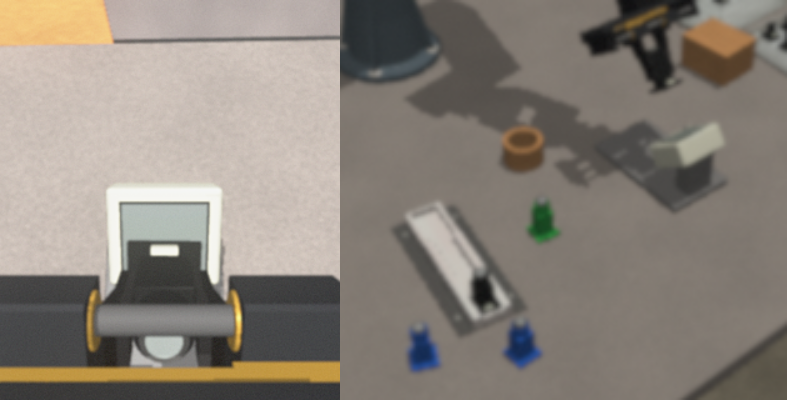

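The left view shows the held module square and centred over the window: frame top edge at (120–209, 203) against a predicted 201, flange edge at (128–201, 242) against 244. On the right, the other module and the bystanders are untouched. The arm is still, so I'm handing in.

```bash
python3 -c "
from rig import bot
print(bot.hand_in())"
```

```text
the job is handed in; nothing more can be done
None
```

I handed the job in at about 12.5 s. The module was slid to the open end, drawn out, and is held still in the gripper, centred about 80 mm in front of the reader window with its label squarely facing the glass (measured fit within about 2 mm); in the last picture the other module and the bystanders look unmoved.

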